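# Unclamp the glued chopstick rest and put it in the gift box

### The job

The glue on the chopstick rests has set. Let the ratchet clamp off: press the pawl's thumb plate down, without forcing it, and keep it down until the jaw has run all the way back; then pluck the bone-shaped rest (the one with a raised knob at each end) out of its pocket and lay it, knobs up and without dropping it, fully down in the empty recess of the gift box beside the chopsticks. Leave the two flat rests in their pockets and do not disturb the other things on the table.

Things in the scene. Friction and masses are not known exactly. Their poses are not given: they have to be found in the camera images.
- jig: Gluing jig fixed to the table: plywood base 200 x 275 mm with pocket tray and ratchet clamp, on a wedge stand: it slopes 22 deg (0.38 rad) down to the robot's side. Origin under the base, near its middle; height varies 10 mm. Its axes slope too: x uphill from jaw to the tray's back wall, y along the pockets to the ratchet, z square off the slope.
- tray (a point): Middle of the flat top of the pale wooden pocket tray's back wall (27 mm wide in x, 205 mm long), axes as the jig's; heights here are along jig z. Three pockets in a row lie 21.5 mm to -x of it at y -65, 0 and +65 mm: 16.5 x 59 mm, 11 mm deep from this top. The dividers between them are as high as the wall, the front lip is 8 mm lower.
- jaw_face (a point): Top edge of the aluminium jaw bar's face towards the pockets (bar 228 mm long, 18 mm thick); moves with the jaw. It is 27 mm above the tray wall's top. A sprung rubber pad for each pocket, tops 2 mm above the wall, reaches 8 mm (free: 11 mm) out of the face. Clamped, face and rests are 8 mm apart; backed off 44 mm.
- wheel_top (a point): Top of the toothed steel ratchet wheel, 48 mm in diameter, on a shaft along the jig's y, geared to the jaw by rack and pinion; a grey cheek plate beside it stands 14 mm higher, a black knurled knob sits on its outer end. Wheel and knob turn as the jaw runs back.
- tail (a point): Top middle of the pawl's ribbed steel thumb plate, 30 mm in jig x by 24 mm in jig y, square to jig z when the pawl is engaged, then 82 mm above the jig's origin along jig z. The pawl pivots on a pin 44 mm to -x and 10 mm lower; pressing the plate down lifts its nose off the wheel. The point moves with the pawl.
- pawl: The steel pawl. Origin on its pivot line, axes as the jig's while engaged; it turns about y. Angle to the jig 0 engaged, under 0.07 lying on the teeth; nose clear from 0.08 rad (plate 3.5 mm down), solid stop at 0.14 (6 mm down). Breaking free takes about 8 to 12 N on the plate, then 2 to 3 N; over 45 N is forcing it. Sprung: let up early, it catches the wheel again.
- jaw (a joint): How far the jaw is backed off (m): about 0 clamped, 0.036 fully back. A return spring drives it back in 1 to 2 s while the pawl is held clear; one tooth is 3.9 mm of jaw travel.
- rest_bone: Bone-shaped chopstick rest, two-ply wood (dark, pale strip): 14 mm in x, 56 mm in y, flat underside. Rounded end knobs (centres y +-21.5, 13 mm wide) are 26 mm high, the waist between 21 mm. Origin: centre of the underside, z through the knobs. Stands in one pocket, axes as the jig's, waist 10 mm proud of the back wall. 15 to 31 g.
- rest_flat_a: A flat-topped rest, 14 x 56 x 22 mm, same wood; origin at the centre of the underside; stands in another pocket.
- rest_flat_b: The second flat-topped rest, like the first, in the remaining pocket.
- recess (a point): Centre of the floor of the gift box's empty recess (box 100 x 262 mm, fixed): 17 mm in x, 59 mm in y, 8 mm deep. z up. Floor 12 mm above the table, pale insert around it 20 mm, card rim 22 mm (31 mm to -x of this point). Two chopsticks lie along y, 44 and 56 mm to +x, tops 26 mm up. The rest may point either way round.
- bundle: Bystander: banded bundle of chopsticks, about 62 x 240 x 40 mm, lying on the table along its y; origin at the centre of its underside.
- glue: Bystander: white glue bottle, diameter 52 mm, 130 mm high; origin under its centre.
- jar: Bystander: empty steel paste jar, diameter 68 mm at the rim, 75 mm high; origin under its centre.
Mind the look-alikes: they are no part of the job. Leave any red look-alike of the rest_bone alone.

How it is judged:
By the outcome, as a careful person would: the job done as asked, in the order asked, and still so for the second after the job is handed in, with the robot touching nothing.
It also fails if it takes over 72 s, if anything falls off the work surface, if the arm or the gripper's body presses on something with over 40 N, if the wrist force passes 120 N, or if a joint passes its speed limit or range.

### The arm

A 6-joint arm with a two-finger parallel gripper is mounted at the origin on the work surface. World frame = base frame: x ahead of the robot, y to its left, z up, the work surface at z = 0. Lengths are in m, angles in rad, forces in N, time in s.
With the tool pointing down it reaches from about 0.3 to 0.875 m from the base axis. Payload 4.2 kg.
Tool frame: the origin (TCP) lies at the very end of the fingers, on their centre line; the grasp point (between the pads) lies 19 mm behind it; z points along the fingers, y is the direction in which the jaws open and shut (so a half turn about z gives the same grasp; the last joint's range is limited). The gripper opens to 85 mm and grips with 20 to 120 N. Pads are 22 mm wide; open, the fingers measure 114 mm over their backs; the gripper's body (76 mm by 85 mm) begins 54 mm behind the grasp point. The pads swing forward as they close: fully open they stand 13 mm farther back than shut.
Start: joints at [1.282, 0.32, 1.565, -0, 1.257, -0.02], TCP at [0.153, 0.554, 0.231] pointing down, gripper open.
Joint ranges: [-3.11, 3.11], [-0.84, 2.01], [0.21, 2.61], [-1.34, 4.49], [0.05, 2.63], [-2.56, 2.56]. Speed limits (rad/s): [2.57, 2.57, 3.14, 3.14, 3.14, 3.14].

### API

Orientations are given as a unit quaternion [w, x, y, z].
In Python, from bench import telemetry, vision, close_job, spot_in, landmark_of gives the robot as it stands. The module is installed in compiled form; this text tells all that it offers.
- The arm moves only by the tool jog_arm, never from a script. Its argument "steps" is text: rows parted by semicolons, each of 5 numbers parted by spaces: the opening, from -1 (shut) to 1 (fully open), then the shift along the tool's x, y, z in mm, then the turn about the tool's z in degrees. A call has 1 to 12 rows; each row shifts and turns the commanded pose from where the row before left it, along the tool's axes as they then stand; what a row does not reach is not made up. A row lasts 1/12 s, in which the tool goes at most 41.7 mm and 7.16 degrees, less where a joint would pass 70% of its speed; a pose out of reach is approached as far as the arm can. A call is refused whole if a number of a shift passes 41.7 or a number of a turn 7.16, either way. A call with a gripper value outside its range is refused whole. The fingers move at their own pace and stop on an object; "newtons" is the grip in N (left out, the last holds). Time passes only in rows, so rows that do not move let the fingers close. It gives the time, the measured TCP pose, the force and the opening at its end, in the units of the state.
- telemetry.state(): the state, without advancing time (a new reading comes with each control period).
- vision.get_image(name): name is "scene" or "top" or "wrist"; returns a dict with "frame" (384x512x3 uint8, red, green, blue), "range_z" (384x512 float32, m along the optical axis (not along the pixel's ray), 0 where there is no reading), "fov_y" (degrees; the focal length in pixels is half the picture's height over the tangent of half this angle, whatever the lens; pixels are square), "cx", "cy" (the principal point, pixels), "R" (3x3) and "t" (3): a world point X has camera coordinates R X + t. Camera axes: x right, y down, z forward; pixel columns grow to the right and rows downward; lengths in m; the calibration is good to about 2 mm. A picture is of the moment at which its call begins.
- close_job(): hands the job in, once; it reports no verdict.
Trained networks look in a picture, given as the dict that the camera call returned (one of the last four; its "shot" number tells which), for a name from the list of things; names that differ only in an ending like _2 or _b are one class to them, and where a whole thing is asked for, a point or a joint stands for the part that bears it (a point fixed in the world has none). Each returns a list of dicts, best first, with "confidence" (0 to 1); they miss things now and then, are a little off and sometimes report something else, mostly with a low value. They report only what shows in the picture. A call takes as long as a camera call. They do not tell look-alikes from the thing itself.
- spot_in(picture, target): "position" ([column, row] in pixels, amid what is visible of it).
- landmark_of(picture, target): "position" ([column, row] in pixels: a listed point, or the origin of a listed thing).
The state is a dict: "time_s": time; "joint_positions": joint angles; "qvel": joint speeds; "joint_torque": joint torques, N m; "tcp_pos": TCP position; "tcp_rot": TCP orientation; "contact_force": force on the tool from outside, world axes, zero at the start; "moment": the same for the moment, N m; "width": finger opening in m.
Only numpy, scipy, OpenCV 4.12 (cv2) and the standard library are available. Lean on these libraries where they do the work, as an engineer would, in place of code of your own. Each camera call takes 0.05 s, during which the arm holds its last target. There are 200 camera calls.

## Working session

There is one attempt and no reset: what is moved stays moved. The work goes in short steps, Python scripts to look and compute and a tool call to move; the robot and the scene stay as the last step left them, time stands still between calls to the robot, and variables do not carry over. Pictures are saved under pics/ and viewed, about 8 in all and at most 12, crops included, and the job is handed in when it is done.

Besides the shell and the picture viewer there is one more tool, called after "Call:" as name(argument=value, ...), one argument or row to a line, values as JSON. jog_arm: Moves the arm, as the interface text tells. Its arguments: {"type":"object","properties":{"steps":{"type":"string"},"newtons":{"type":"number"}},"required":["steps"]}

```bash
mkdir -p pics
cat > h.py <<'E'
import numpy as np, cv2
from bench import telemetry, vision, close_job, spot_in, landmark_of
from scipy.spatial.transform import Rotation as Ro
def rot(q): return Ro.from_quat([q[1],q[2],q[3],q[0]]).as_matrix()
def f(p): return p["frame"].shape[0]/2/np.tan(np.radians(p["fov_y"])/2)
def world(p,c,r,z=None):
    if z is None:
        a=p["range_z"][max(0,int(r)-1):int(r)+2,max(0,int(c)-1):int(c)+2]; a=a[a>0]
        z=np.median(a) if a.size else np.nan
    X=np.array([(c-p["cx"])/f(p)*z,(r-p["cy"])/f(p)*z,z])
    return p["R"].T@(X-p["t"])
def pix(p,X):
    c=p["R"]@np.array(X)+p["t"]; return c[:2]/c[2]*f(p)+[p["cx"],p["cy"]]
def save(p,n): cv2.imwrite(f"pics/{n}.png",p["frame"][:,:,::-1])
E
cat > a.py <<'E'
from h import *
np.set_printoptions(precision=4,suppress=True)
for n in ["scene","top"]:
    p=vision.get_image(n); save(p,n+"1")
    print(n,p["fov_y"],(-p["R"].T@p["t"]))
    for t in ["tray","jaw_face","wheel_top","tail","pawl","rest_bone","rest_flat_a","recess","jig","bundle","glue","jar"]:
        for d in landmark_of(p,t)[:3]:
            c,r=d["position"]; print(t,round(d["confidence"],2),np.round([c,r]),world(p,c,r))
a=cv2.imread("pics/scene1.png");b=cv2.imread("pics/top1.png")
print(telemetry.state())
E
python3 a.py
```

```text
scene 47.204687533803735 [1.012  0.3648 1.006 ]
tray 0.58 [315. 232.] [0.5508 0.1456 0.103 ]
jaw_face 0.89 [325. 211.] [0.4553 0.1125 0.0455]
jaw_face 0.34 [278. 316.] [0.7562 0.2085 0.0884]
jaw_face 0.31 [391. 220.] [0.3352 0.2461 0.0001]
wheel_top 0.66 [388. 221.] [0.4026 0.2536 0.0904]
wheel_top 0.36 [193. 255.] [ 0.767  -0.0481  0.0381]
tail 0.55 [386. 240.] [0.4792 0.2826 0.1404]
rest_bone 0.69 [275. 142.] [ 0.3408 -0.153   0.0004]
rest_bone 0.62 [271. 178.] [ 0.4539 -0.0714  0.0153]
rest_bone 0.59 [314. 232.] [0.5529 0.1433 0.1035]
rest_flat_a 0.72 [293. 217.] [0.5551 0.0809 0.1011]
rest_flat_a 0.66 [340. 243.] [0.5366 0.2046 0.1057]
rest_flat_a 0.39 [393. 222.] [0.3372 0.2518 0.0016]
recess 0.68 [208. 172.] [ 0.5606 -0.2088  0.0216]
jig 0.58 [323. 232.] [0.5386 0.1592 0.1019]
bundle 0.69 [193. 255.] [ 0.7678 -0.0487  0.038 ]
bundle 0.63 [317. 233.] [0.5537 0.1522 0.109 ]
glue 0.89 [276. 318.] [0.76   0.2069 0.0824]
glue 0.22 [383. 241.] [0.49   0.2788 0.1455]
jar 0.81 [126. 175.] [ 0.7248 -0.3588  0.0362]
jar 0.41 [326. 234.] [0.5394 0.1675 0.1032]
top 46.301390785756915 [ 0.4
[... 567 characters left out ...]
85 [327. 193.] [ 0.5503 -0.2182  0.0097]
jig 0.84 [200. 203.] [0.5084 0.1475 0.1064]
bundle 0.74 [276. 124.] [ 0.7482 -0.0605  0.0384]
glue 0.78 [190. 127.] [0.722  0.1842 0.0868]
jar 0.58 [385. 140.] [ 0.7165 -0.3896  0.0038]
{'time_s': 1.3, 'joint_positions': array([ 1.282 ,  0.3196,  1.5645,  0.    ,  1.2574, -0.02  ]), 'qvel': array([-0.0008,  0.    , -0.0012, -0.0008, -0.0009,  0.0016]), 'joint_torque': array([ -0.0005, -41.5429, -23.4416,  -0.0001,   0.0005,  -0.    ]), 'tcp_pos': array([0.1527, 0.5544, 0.2313]), 'tcp_rot': array([0.   , 0.134, 0.991, 0.   ]), 'contact_force': array([ 0.3784, -0.3417,  0.1267]), 'moment': array([-0.0165,  0.0513,  0.0264]), 'width': 0.0855269001698381}
```

Run:
```python
import cv2
b=cv2.imread("pics/top1.png");a=cv2.imread("pics/scene1.png")
cv2.imwrite("pics/t_c.png",cv2.resize(b[100:300,120:390],(800,593),interpolation=cv2.INTER_CUBIC))
cv2.imwrite("pics/s_c.png",cv2.resize(a[130:330,160:430],(800,593),interpolation=cv2.INTER_CUBIC))
```

```text
(no output)
```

View pics/t_c.png

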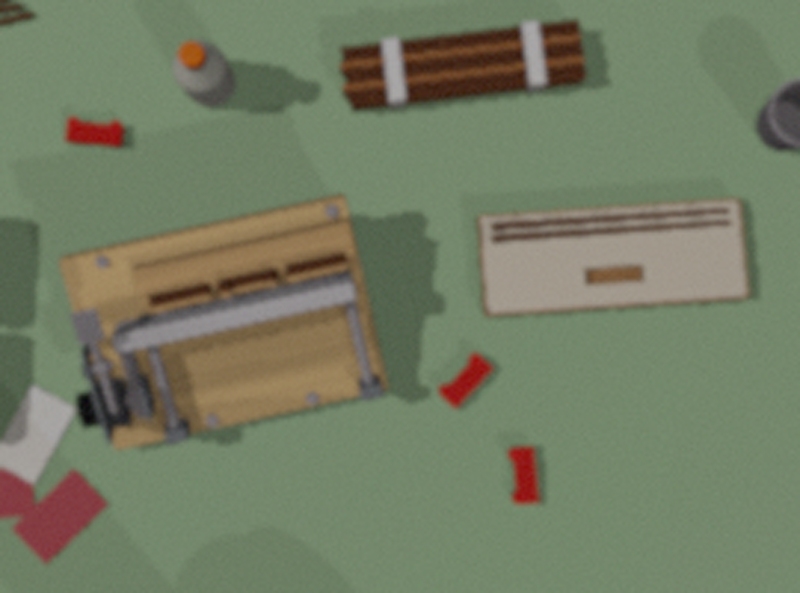

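View pics/s_c.png

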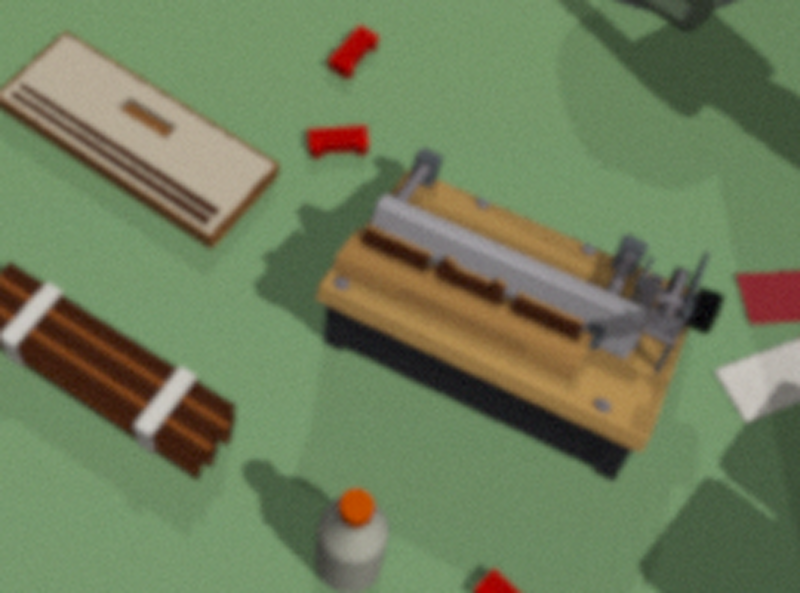

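```bash
cat >> h.py <<'E'
def plan(target,ty=None,n=None,start=None):
    """rows to move TCP to world target; ty = wanted heading (deg) of tool y. Rotation about tool z, tool pointing down."""
    s=telemetry.state(); R=rot(s["tcp_rot"]); p=s["tcp_pos"] if start is None else np.array(start)
    h=np.degrees(np.arctan2(R[1,1],R[0,1])); d=np.array(target)-p
    a=0 if ty is None else -((ty-h+90)%180-90)   # turn about tool z (down)
    N=n or int(max(np.ceil(np.linalg.norm(d)/38),np.ceil(abs(a)/7),np.ceil(np.linalg.norm(d*1000)/40)))
    for i in range(N):
        Rc=R@Ro.from_euler('z',a*i/N,degrees=True).as_matrix()
        print(*np.round(Rc.T@d*1000/N,1),round(a/N,2))
E
python3 - <<'E'
from h import *
plan([.44,.25,.34],11)
E
```

```text
-32.5 -19.7 -9.9 5.78
-34.4 -16.4 -9.9 5.78
-35.8 -12.8 -9.9 5.78
-36.9 -9.1 -9.9 5.78
-37.7 -5.4 -9.9 5.78
-38.0 -1.6 -9.9 5.78
-38.0 2.3 -9.9 5.78
-37.6 6.1 -9.9 5.78
-36.8 9.8 -9.9 5.78
-35.6 13.5 -9.9 5.78
-34.0 17.0 -9.9 5.78
```

Call:
jog_arm(
  steps="-1 -32.5 -19.7 -10 5.8; -1 -34.4 -16.4 -10 5.8; -1 -35.8 -12.8 -10 5.8; -1 -36.9 -9.1 -10 5.8; -1 -37.7 -5.4 -10 5.8; -1 -38 -1.6 -10 5.8; -1 -38 2.3 -10 5.8; -1 -37.6 6.1 -10 5.8; -1 -36.8 9.8 -10 5.8; -1 -35.6 13.5 -10 5.8; -1 -34 17 -10 5.8; -1 0 0 0 0",
  newtons=30,
)

```text
time_s: 2.3
tcp_pos: [0.444, 0.2454, 0.3432]
tcp_rot: [0.003, 0.641, 0.767, 0.002]
contact_force: [-0.1, 0.0, 0.7]
width: 0.0001
```

```bash
cat > b.py <<'E'
from h import *
np.set_printoptions(precision=4,suppress=True)
import sys
p=vision.get_image("wrist"); np.savez("w.npz",**{k:p[k] for k in ["range_z","R","t","cx","cy","fov_y","frame"]})
cv2.imwrite("pics/"+sys.argv[1]+".png",cv2.resize(p["frame"][:,:,::-1],(800,600)))
for t in ["tray","jaw_face","wheel_top","tail","rest_bone","rest_flat_a"]:
    for d in landmark_of(p,t)[:3]:
        c,r=d["position"]; print(t,round(d["confidence"],2),np.round([c,r]),world(p,c,r))
s=telemetry.state();print(s["time_s"],s["tcp_pos"],rot(s["tcp_rot"])[:,1],s["contact_force"])
print("cam",-p["R"].T@p["t"],p["R"])
E
python3 b.py w1
```

```text
tray 0.95 [320. 255.] [0.5461 0.145  0.1025]
jaw_face 0.62 [290. 264.] [0.4547 0.2544 0.3707]
wheel_top 0.93 [228. 151.] [0.408  0.2566 0.1041]
tail 0.73 [296. 148.] [0.4808 0.2783 0.1428]
rest_bone 0.71 [311. 255.] [0.5327 0.1458 0.1086]
rest_bone 0.71 [414. 138.] [ 0.6721  0.3104 -0.002 ]
rest_flat_a 0.82 [308. 209.] [0.516  0.2053 0.1095]
2.65 [0.4385 0.2504 0.341 ] [ 0.9818  0.1897 -0.0008] [-0.3473 -0.2632 -0.1036]
cam [0.4311 0.3097 0.4851] [[ 0.9839  0.1789  0.005 ]
 [ 0.1714 -0.9499  0.2612]
 [ 0.0514 -0.2562 -0.9653]]
```

View pics/w1.png

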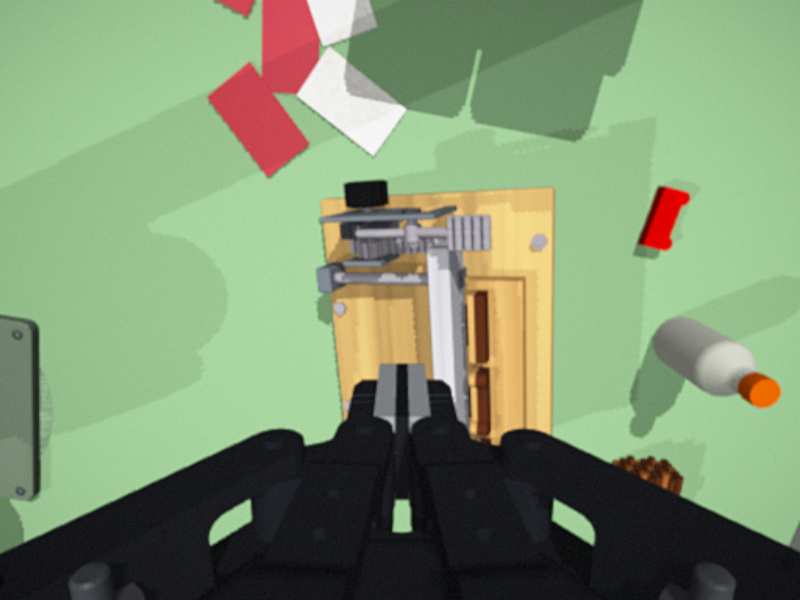

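Run:
```python
from h import *
np.set_printoptions(precision=4,suppress=True)
p=np.load("w.npz"); k=512/800
# base bare area right of tray: fit plane
P=np.array([world(p,c*k,r*k) for c in range(532,548,3) for r in range(270,430,5)])
m=P.mean(0); n=np.linalg.svd(P-m)[2][2]; n*=np.sign(n[2]); print("normal",n,"tilt",np.degrees(np.arccos(n[2])),"yaw",np.degrees(np.arctan2(-n[1],-n[0])))
# range edge of the base's right side
for r in (200,260,320,380,430):
    z=p["range_z"][int(r*k),330:365]; i=np.argmax(np.diff(z)); print(r,330+i,world(p,330+i,r*k,z[i]))
# wall top points
for r in (300,350,400,430): print("wall",world(p,508*k,r*k))
# plate
Q=np.array([world(p,c*k,r*k) for c in range(453,488,3) for r in range(220,246,3)]);print("plate med",np.median(Q,0),Q[:,2].min(),Q[:,2].max())
z=p["range_z"]; 
for c in range(440,500,4): print(c,world(p,c*k,232*k),end=' ')
print()
for r in range(206,262,4): print(r,world(p,469*k,r*k),end=' ')
```

```text
normal [-0.3746 -0.0936  0.9225] tilt 22.709700906652223 yaw 14.026912969332205
200 354 [0.5506 0.309  0.0944]
260 354 [0.5642 0.2636 0.0889]
320 353 [0.5736 0.2164 0.0947]
380 353 [0.5894 0.1634 0.0889]
430 345 [0.4695 0.2629 0.3895]
wall [0.5321 0.2287 0.1056]
wall [0.5418 0.1883 0.1051]
wall [0.552  0.1457 0.1051]
wall [0.4635 0.2612 0.3883]
plate med [0.4853 0.2784 0.1432] 0.13797763695082713 0.148143409288019
440 [0.4667 0.2738 0.1333] 444 [0.4692 0.2745 0.1355] 448 [0.4718 0.2751 0.1367] 452 [0.4742 0.2759 0.1391] 456 [0.4768 0.2764 0.1393] 460 [0.4793 0.277  0.1407] 464 [0.4819 0.2775 0.1415] 468 [0.4844 0.2781 0.1426] 472 [0.4868 0.2787 0.1441] 476 [0.4894 0.2793 0.1447] 480 [0.4917 0.2799 0.1463] 484 [0.4942 0.2805 0.1473] 488 [0.4966 0.2811 0.1486] 492 [0.5122 0.2762 0.0847] 496 [0.5152 0.2768 0.085 ] 
206 [0.4908 0.2924 0.0783] 210 [0.4916 0.2894 0.0776] 214 [0.4922 0.2863 0.0779] 218 [0.4829 0.2875 0.1435] 222 [0.4835 0.2849 0.1435] 226 [0.4841 0.2822 0.1431] 230 [0.4846 0.2797 0.1437] 234 [0.4853 0.277  0.143 ] 238 [0.4859 0.2743 0.143 ] 242 [0.4864 0.2717 0.1431] 246 [0.4871 0.269  0.1429] 250 [0.4986 0.2579 0.0769] 254 [0.4993 0.2547 0.0765] 258 [0.5    0.2515 0.0769]
```

Run:
```python
from h import *
p=np.load("w.npz")
P=np.array([np.r_[world(p,c,r),c,r] for c in range(250,330) for r in range(125,200)])
yaw=np.radians(14); A=np.array([[np.cos(yaw),np.sin(yaw)],[-np.sin(yaw),np.cos(yaw)]])
L=(A@(P[:,:2]-[.484,.278]).T).T*1000
for lo in range(-28,29,7):
    row=[]
    for xo in range(-50,30,8):
        s=(L[:,0]>=xo)&(L[:,0]<xo+8)&(L[:,1]>=lo)&(L[:,1]<lo+7)
        row.append(int(P[s,2].max()*1000) if s.any() else -1)
    print(lo,row)
plan([.48,.276,.165],14)
```

```text
-28 [72, 77, 110, 113, 115, 113, 92, 79, 82, 85]
-21 [73, 78, 109, 113, 115, 113, 94, -1, -1, 85]
-14 [96, 121, 119, 112, 138, 142, 145, 147, -1, 85]
-7 [121, 123, 127, 133, 139, 142, 145, 148, -1, 85]
0 [121, 123, 127, 133, 139, 142, 146, 148, 147, 85]
7 [125, 128, 131, 133, 139, 142, 145, 148, 147, 86]
14 [121, 124, 123, 66, 70, 72, 75, 79, 82, 85]
21 [56, 59, 62, 65, 69, 72, 73, -1, -1, -1]
28 [-1, -1, -1, -1, -1, -1, -1, -1, -1, -1]
3.5 9.1 35.2 -0.61
3.4 9.2 35.2 -0.61
3.3 9.2 35.2 -0.61
3.2 9.3 35.2 -0.61
3.1 9.3 35.2 -0.61
```

Call:
jog_arm(
  steps="-1 3.5 9.1 35 -0.6; -1 3.4 9.2 35 -0.6; -1 3.3 9.2 35 -0.6; -1 3.2 9.3 35 -0.6; -1 3 9.3 35 -0.6; -1 0 0 10 0; -1 0 0 5 0; -1 0 0 0 0; -1 0 0 0 0",
)

```text
time_s: 3.4
tcp_pos: [0.4816, 0.2758, 0.1532]
tcp_rot: [0.001, 0.617, 0.787, 0.001]
contact_force: [-0.5, 0.1, 1.4]
width: 0.0002
```

Call:
jog_arm(
  steps="-1 0 -3 3 0; -1 0 0 2 0; -1 0 0 1 0; -1 0 0 0 0; -1 0 0 0 0",
)

```text
time_s: 3.82
tcp_pos: [0.4784, 0.2744, 0.1457]
tcp_rot: [0.0, 0.617, 0.787, 0.0]
contact_force: [0.6, 0.4, -0.0]
width: 0.0001
```

Call:
jog_arm(
  steps="-1 0 0 1 0; -1 0 0 0 0; -1 0 0 0 0",
)

```text
time_s: 4.07
tcp_pos: [0.4783, 0.2744, 0.1443]
tcp_rot: [-0.0, 0.617, 0.787, -0.0]
contact_force: [-0.5, 0.4, -0.5]
width: -0.0
```

Call:
jog_arm(
  steps="-1 0 0 1 0; -1 0 0 0 0; -1 0 0 0 0",
)

```text
time_s: 4.32
tcp_pos: [0.4783, 0.2743, 0.1432]
tcp_rot: [-0.0, 0.617, 0.787, -0.0]
contact_force: [0.8, 0.4, -0.1]
width: -0.0002
```

Call:
jog_arm(
  steps="-1 0 0 1 0; -1 0 0 0 0; -1 0 0 0 0",
)

```text
time_s: 4.57
tcp_pos: [0.4785, 0.2745, 0.1427]
tcp_rot: [0.0, 0.617, 0.787, 0.0]
contact_force: [-0.0, -0.6, 1.8]
width: 0.0001
```

Call:
jog_arm(
  steps="-1 0 0 1 0; -1 0 0 0 0; -1 0 0 0 0",
)

```text
time_s: 4.82
tcp_pos: [0.4787, 0.2746, 0.1421]
tcp_rot: [0.0, 0.617, 0.787, 0.001]
contact_force: [0.1, -0.9, 5.5]
width: 0.0002
```

Call:
jog_arm(
  steps="-1 0 0 1 0; -1 0 0 0 0; -1 0 0 0 0",
)

```text
time_s: 5.07
tcp_pos: [0.4789, 0.2746, 0.1417]
tcp_rot: [0.001, 0.617, 0.787, 0.001]
contact_force: [-1.3, -1.0, 7.9]
width: -0.0002
```

Call:
jog_arm(
  steps="-1 0 0 1 0; -1 0 0 0 0; -1 0 0 0 0",
)

```text
time_s: 5.32
tcp_pos: [0.4794, 0.2748, 0.141]
tcp_rot: [0.001, 0.617, 0.787, 0.002]
contact_force: [-0.2, -1.8, 9.0]
width: -0.0002
```

Call:
jog_arm(
  steps="-1 0 0 1 0; -1 0 0 0 0; -1 0 0 0 0",
)

```text
time_s: 5.57
tcp_pos: [0.4789, 0.2747, 0.1388]
tcp_rot: [0.0, 0.617, 0.787, 0.001]
contact_force: [1.2, -0.5, 2.7]
width: -0.0001
```

Call:
jog_arm(
  steps="-1 0 0 1 0; -1 0 0 0 0; -1 0 0 0 0; -1 0 0 0 0; -1 0 0 0 0; -1 0 0 0 0",
)

```text
time_s: 6.07
tcp_pos: [0.4783, 0.2744, 0.1373]
tcp_rot: [-0.0, 0.617, 0.787, 0.0]
contact_force: [1.5, 1.2, 3.2]
width: 0.0001
```

```bash
python3 b.py w2
```

```text
wheel_top 0.91 [137. 220.] [0.4056 0.2552 0.0897]
tail 0.65 [279. 248.] [0.4855 0.2831 0.1485]
rest_bone 0.69 [482. 199.] [0.6722 0.3117 0.0068]
6.4167 [0.4783 0.2745 0.1373] [0.9711 0.2385 0.0002] [1.6163 0.4026 3.5564]
cam [0.4622 0.3378 0.2793] [[ 0.9709  0.2394 -0.0007]
 [ 0.2314 -0.9377  0.2591]
 [ 0.0614 -0.2518 -0.9658]]
```

Call:
jog_arm(
  steps="-1 0 0 0 0; -1 0 0 0 0; -1 0 0 0 0; -1 0 0 0 0; -1 0 0 0 0; -1 0 0 0 0; -1 0 0 0 0; -1 0 0 0 0; -1 0 0 0 0; -1 0 0 0 0; -1 0 0 0 0; -1 0 0 0 0",
)

```text
time_s: 7.42
tcp_pos: [0.4783, 0.2744, 0.1373]
tcp_rot: [-0.0, 0.617, 0.787, 0.0]
contact_force: [1.5, 0.6, 3.6]
width: 0.0
```

Call:
jog_arm(
  steps="-1 0 0 0 0; -1 0 0 0 0; -1 0 0 0 0; -1 0 0 0 0; -1 0 0 0 0; -1 0 0 0 0",
)

```text
time_s: 7.92
tcp_pos: [0.4783, 0.2744, 0.1373]
tcp_rot: [-0.0, 0.617, 0.787, 0.0]
contact_force: [1.1, 0.6, 3.3]
width: 0.0002
```

Run:
```python
from h import *
p=vision.get_image("top"); save(p,"top2")
q=vision.get_image("scene")
b=p["frame"][:,:,::-1][150:270,120:290]; a=q["frame"][:,:,::-1][160:280,250:420]
cv2.imwrite("pics/j2.png",np.vstack([cv2.resize(b,(425,300),interpolation=cv2.INTER_CUBIC),cv2.resize(a,(425,300),interpolation=cv2.INTER_CUBIC)]))
for d in landmark_of(p,"jaw_face")[:2]+landmark_of(p,"tray")[:2]: print(d,world(p,*d["position"]))
print(telemetry.state()["contact_force"],telemetry.state()["tcp_pos"],telemetry.state()["time_s"])
```

```text
{'position': [204.1, 185.9], 'confidence': 0.82} [0.55513334 0.13684282 0.10751297]
[1.44725759 1.36844173 2.94151583] [0.47824587 0.2743747  0.13731075] 8.1167
```

View pics/j2.png

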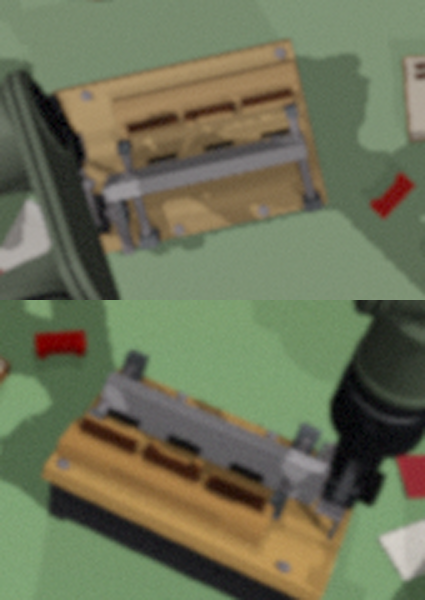

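Run:
```python
from h import *
p=vision.get_image("top")
P=np.array([np.r_[world(p,c,r),c,r] for c in range(150,250) for r in range(160,250)])
yaw=np.radians(14); A=np.array([[np.cos(yaw),np.sin(yaw)],[-np.sin(yaw),np.cos(yaw)]])
L=(A@(P[:,:2]-[.549,.147]).T).T*1000
t=np.radians(22); H=(P[:,2]-.1045)*1000
X=L[:,0]*np.cos(t)+H*np.sin(t); Z=-L[:,0]*np.sin(t)+H*np.cos(t)
for lo in (-65,-32,0,32,65):
    s=abs(L[:,1]-lo)<6; o=np.argsort(X[s]); print(lo,[(int(x),int(z)) for x,z in zip(X[s][o],Z[s][o]) if x>-110][::3])
```

```text
-65 [(-109, -18), (-107, -18), (-104, -16), (-101, -15), (-83, 27), (-81, 27), (-79, 28), (-78, 27), (-75, 28), (-73, 27), (-71, 25), (-69, 24), (-69, 21), (-69, 12), (-68, 4), (-68, 7), (-68, 4), (-68, 21), (-66, -2), (-63, -1), (-60, -1), (-60, -14), (-59, -15), (-58, -15), (-58, -3), (-56, -16), (-54, -17), (-52, -17), (-50, -17), (-48, -18), (-46, -17), (-44, -18), (-42, -17), (-40, -17), (-37, -16), (-35, -17), (-33, -16), (-24, 9), (-21, 9), (-19, 10), (-18, 10), (-16, 10), (-13, 10), (-12, 8), (-10, 5), (-10, 2), (-8, 0), (-7, 0), (-5, 2), (-3, 0), (-1, 0), (1, 0), (3, 0), (5, 0), (7, 0), (8, 0), (10, 0), (12, 0), (14, -2), (15, -118), (15, -5), (16, -6), (16, -119), (17, -119), (18, -16), (18, -18), (20, -119), (21, -121), (21, -121), (23, -122), (24, -17), (25, -17), (26, -16), (27, -123), (29, -123), (29, -124), (30, -19), (31, -126), (32, -18), (33, -126), (34, -127), (35, -20), (35, -30), (36, -24)]
-32 [(-109, -16), (-107, -16), (-104, -16), (-101, -12), (-84, 26), (-82, 28), (-80, 26), (-78, 27), (-76, 27), (-74, 26), (-72, 26), (-71, 24), (-70, 11), (-69, 23), (-69, 3)
[... 3894 characters left out ...]
-31), (35, -27), (36, -130), (36, 386), (37, 382), (37, 431), (37, -131), (38, 447), (39, 406), (39, 382), (39, 377), (40, 389), (40, 424), (41, 430), (41, -130), (42, 408), (42, 399), (42, 442), (43, 448), (43, 431), (44, 422), (44, 437), (44, 384), (45, -131), (45, 370), (45, -131), (45, 406), (46, 402), (47, 384), (47, 444), (47, 391), (47, 416), (48, 370), (48, -130), (48, 459), (49, 367), (49, 362), (49, 405), (50, 444), (50, 471), (50, -132), (51, 356), (51, 438), (51, -135), (52, 410), (52, 458), (52, 454), (52, -134), (53, 408), (53, 443), (54, 395), (54, 364), (54, 391), (55, -135), (55, 378), (56, 405), (56, 369), (57, 423), (57, 403), (58, -139), (59, 381), (60, -136), (62, -139)]
```

Run:
```python
from h import *
plan([.529,.142,.23],14,6,start=[.4783,.2744,.20])
```

```text
-23.4 2.9 -5.0 -0.03
-23.4 2.9 -5.0 -0.03
-23.4 2.9 -5.0 -0.03
-23.5 2.9 -5.0 -0.03
-23.5 2.9 -5.0 -0.03
-23.5 2.9 -5.0 -0.03
```

Call:
jog_arm(
  steps="-1 0 0 -10 0; -1 0 0 -26 0; -1 0 0 -27 0; -0.2 0 0 0 0",
)

```text
time_s: 8.5
tcp_pos: [0.4801, 0.2753, 0.2053]
tcp_rot: [0.002, 0.617, 0.787, 0.004]
contact_force: [-0.0, 0.7, 0.2]
width: 0.0109
```

Call:
jog_arm(
  steps="-0.2 -23.4 2.9 -5 0; -0.2 -23.4 2.9 -5 0; -0.2 -23.4 2.9 -5 0; -0.2 -23.4 2.9 -5 0; -0.2 -23.4 2.9 -5 0; -0.2 -23.4 2.9 -5 0; -0.2 0 0 0 0; -0.2 0 0 0 0",
)

```text
time_s: 9.17
tcp_pos: [0.5283, 0.1412, 0.23]
tcp_rot: [-0.001, 0.618, 0.786, -0.001]
contact_force: [-0.1, -0.0, -0.3]
width: 0.0339
```

```bash
python3 b.py w3
```

```text
tray 0.74 [283. 191.] [0.5499 0.1442 0.1039]
tray 0.42 [265. 116.] [0.5194 0.2016 0.1084]
jaw_face 0.89 [194. 196.] [0.4764 0.1218 0.1025]
wheel_top 0.89 [140.   8.] [0.4083 0.2557 0.099 ]
rest_bone 0.74 [431.  45.] [0.6719 0.3097 0.008 ]
rest_bone 0.61 [263. 188.] [0.5324 0.1438 0.108 ]
rest_bone 0.49 [ 80. 342.] [0.4825 0.1388 0.3029]
rest_flat_a 0.88 [267. 251.] [0.5492 0.0883 0.107 ]
rest_flat_a 0.4 [138.   9.] [0.4029 0.256  0.0897]
9.5167 [0.5282 0.1429 0.2301] [ 0.9708  0.2397 -0.0006] [ 0.8721  0.4555 -0.1034]
cam [0.5126 0.2046 0.3721] [[ 0.9715  0.2372 -0.0024]
 [ 0.2297 -0.9382  0.259 ]
 [ 0.0592 -0.2522 -0.9659]]
```

View pics/w3.png

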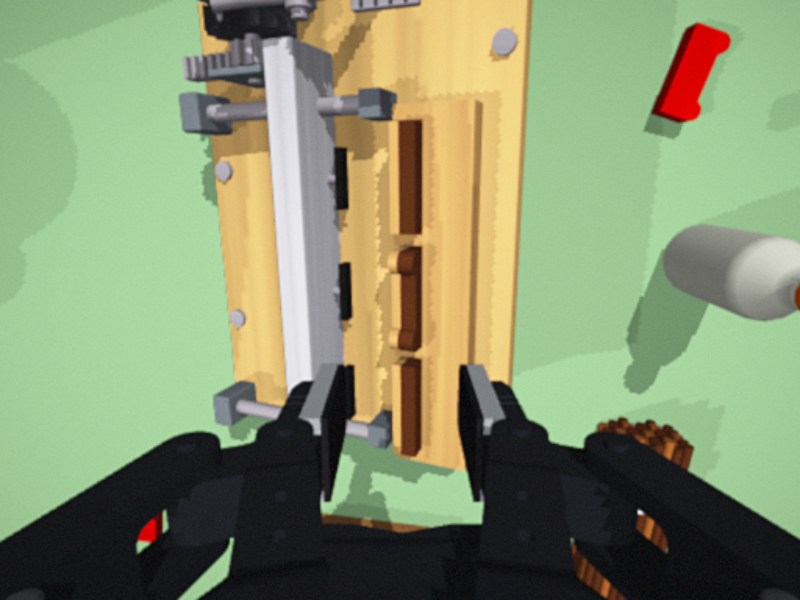

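```bash
cat > g.py <<'E'
from h import *
def jig(yaw,org):
    t=np.radians(22); y=np.radians(yaw)
    h=np.array([np.cos(y),np.sin(y),0]); X=np.cos(t)*h+[0,0,np.sin(t)]; Z=-np.sin(t)*h+[0,0,np.cos(t)]
    return np.array([X,np.cross(Z,X),Z])
E
python3 - <<'E'
from g import *
p=np.load("w.npz"); z=p["range_z"]
r,c=np.mgrid[20:300,230:320]; r=r.ravel();c=c.ravel();zz=z[r,c];ok=zz>0;r,c,zz=r[ok],c[ok],zz[ok]
C=np.c_[(c-p["cx"])/f(p)*zz,(r-p["cy"])/f(p)*zz,zz]; P=(C-p["t"])@p["R"]
o=np.array([.5505,.147,.105])
# yaw: wall's uphill edge (fine search: sharpest height step)
for yaw in np.arange(11,16.1,.5):
    L=(P-o)@jig(yaw,o).T*1000
    w=L[(abs(L[:,2])<2)&(L[:,0]>0)&(L[:,0]<30)]
    e=[np.percentile(w[(w[:,1]>a)&(w[:,1]<a+20),0],98) for a in range(-60,80,20)]
    print(yaw,np.round(e,1))
J=jig(14,o); L=(P-o)@J.T*1000
w=L[(abs(L[:,2])<3)&(L[:,0]>-5)&(L[:,0]<10)]; print("wall z",np.median(w[:,2]))
b=L[(L[:,2]>4)&(L[:,0]<-5)&(L[:,0]>-40)]
for Y in range(-48,52,4):
    s=b[abs(b[:,1]-Y)<2]
    print(Y,len(s),np.round(np.percentile(s[:,0],[3,97]),1) if len(s)>5 else "",np.round(np.percentile(s[:,2],90),1) if len(s)>5 else "")
E
```

```text
11.0 [10.4 14.3 13.4 12.5 11.5 10.7  9.7]
11.5 [10.  14.1 13.3 12.6 11.6 11.  10.2]
12.0 [ 9.5 13.9 13.1 12.6 11.9 11.4 10.7]
12.5 [ 9.1 13.7 13.  12.7 12.1 11.7 11.2]
13.0 [ 8.7 13.5 13.  12.8 12.3 12.1 11.7]
13.5 [ 8.2 13.2 12.9 12.8 12.6 12.4 12.3]
14.0 [ 7.8 13.  12.8 12.9 12.9 12.8 12.8]
14.5 [ 7.3 12.8 12.7 12.9 13.2 13.1 13.3]
15.0 [ 6.9 12.5 12.6 13.  13.4 13.5 13.8]
15.5 [ 6.4 12.3 12.6 13.1 13.7 13.8 14.3]
16.0 [ 6.  12.1 12.6 13.2 14.  14.2 14.9]
wall z -0.2862026199495467
-48 71 [-27.3 -13.9] 11.4
-44 71 [-26.9 -13.8] 11.6
-40 77 [-27. -14.] 11.3
-36 0  
-32 10 [-25. -14.] 12.0
-28 67 [-27.5 -13.9] 14.7
-24 85 [-26.9 -13.8] 15.4
-20 104 [-27.4 -13.8] 14.2
-16 79 [-27.6 -13.9] 10.4
-12 75 [-27.  -13.9] 10.6
-8 74 [-27. -14.] 10.5
-4 80 [-27.2 -14. ] 10.7
0 81 [-27.8 -13.9] 10.7
4 82 [-27.8 -14. ] 10.5
8 86 [-27.8 -14.1] 10.7
12 74 [-27.3 -13.7] 13.0
16 89 [-27.5 -13.9] 15.2
20 102 [-27.6 -13.9] 15.1
24 89 [-27.8 -14.1] 13.2
28 0  
32 11 [-24.  -14.9] 12.0
36 91 [-28.1 -13.9] 11.4
40 98 [-28.1 -13.8] 11.6
44 96 [-28.1 -14.1] 11.3
48 99 [-27.7 -14. ] 11.4
```

Run:
```python
from h import *
plan([.5265,.1523,.125],14)
```

```text
3.2 0.2 35.0 -0.04
3.2 0.2 35.0 -0.04
3.2 0.2 35.0 -0.04
```

Call:
jog_arm(
  steps="-0.43 3.2 0.2 35 0; -0.43 3.2 0.2 35 0; -0.43 3.2 0.2 33 0; -0.43 0 0 0 0; -0.43 0 0 0 0; -0.43 0 0 0 0; -0.43 0 0 0 0; -0.43 0 0 0 0",
  newtons=20,
)

```text
time_s: 10.18
tcp_pos: [0.5284, 0.1519, 0.1295]
tcp_rot: [0.001, 0.617, 0.787, 0.002]
contact_force: [0.3, 0.0, -0.5]
width: 0.0243
```

```bash
python3 b.py w4 | grep -v wheel
python3 - <<'E'
from g import *
p=np.load("w.npz");o=np.array([.5505,.147,.1047])
s=telemetry.state(); print("tcp jig h,y,u", (s["tcp_pos"]-o)@np.array([[.9703,.2419,0],[-.2419,.9703,0],[0,0,1]]).T*1000, s["width"])
E
```

```text
tray 0.71 [293. 253.] [0.5385 0.1661 0.1561]
jaw_face 0.94 [159. 255.] [0.477  0.1239 0.1022]
rest_bone 0.88 [494.  33.] [0.6718 0.3118 0.0072]
rest_bone 0.86 [268. 242.] [0.5353 0.1477 0.1043]
rest_flat_a 0.95 [266. 136.] [0.5199 0.2038 0.1073]
rest_flat_a 0.75 [268. 326.] [0.5485 0.0952 0.105 ]
rest_flat_a 0.38 [264. 241.] [0.5324 0.149  0.1083]
10.5333 [0.527  0.1516 0.1276] [0.9712 0.2384 0.0005] [0.8314 0.2203 0.3555]
cam [0.5117 0.2152 0.2715] [[ 0.9709  0.2393  0.0036]
 [ 0.2302 -0.938   0.2592]
 [ 0.0654 -0.2508 -0.9658]]
tcp jig h,y,u [-21.65187827  10.16065492  22.89393788] 0.024268121105325623
```

View pics/w4.png

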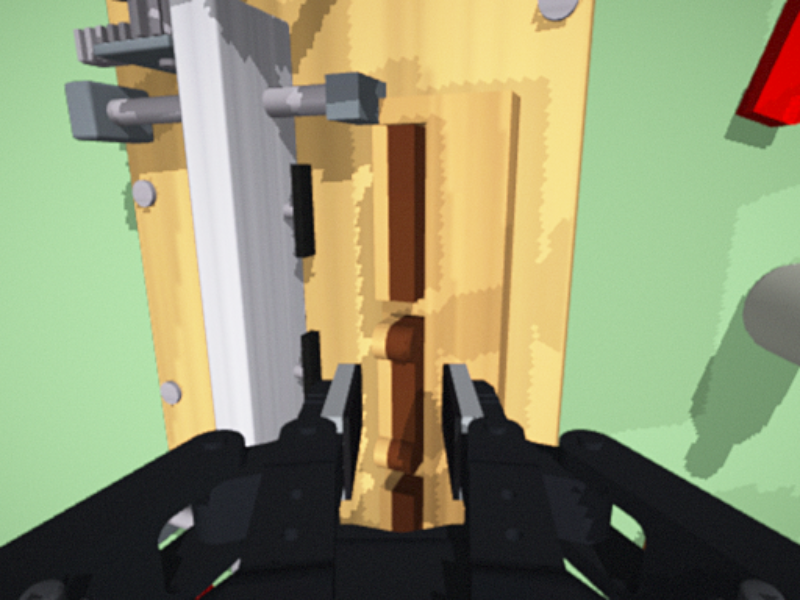

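Call:
jog_arm(
  steps="-0.43 0.5 -0.5 12 0; -0.43 0 0 6 0; -0.43 0 0 3 0; -0.45 0 0 0 0; -0.45 0 0 0 0; -0.45 0 0 0 0",
)

```text
time_s: 11.03
tcp_pos: [0.5267, 0.1521, 0.1066]
tcp_rot: [0.0, 0.617, 0.787, 0.0]
contact_force: [0.0, -0.4, 0.2]
width: 0.0233
```

Call:
jog_arm(
  steps="-0.53 0 0 0 0; -0.53 0 0 0 0; -0.53 0 0 1 0; -0.53 0 0 1 0; -0.53 0 0 1 0; -0.53 0 0 0 0; -0.53 0 0 0 0; -0.53 0 0 0 0",
)

```text
time_s: 11.7
tcp_pos: [0.5264, 0.152, 0.1033]
tcp_rot: [-0.0, 0.617, 0.787, 0.0]
contact_force: [0.1, 0.5, 0.1]
width: 0.0198
```

Call:
jog_arm(
  steps="-0.62 0 0 0 0; -0.62 0 0 0 0; -0.7 0 0 0 0; -0.8 0 0 0 0; -1 0 0 0 0; -1 0 0 0 0; -1 0 0 0 0; -1 0 0 0 0",
  newtons=25,
)

```text
time_s: 12.37
tcp_pos: [0.5264, 0.1521, 0.1034]
tcp_rot: [0.0, 0.617, 0.787, 0.0]
contact_force: [-0.9, 0.6, 1.3]
width: 0.014
```

Call:
jog_arm(
  steps="-1 0 0 -2 0; -1 0 0 -3 0; -1 0 0 -5 0; -1 0 0 -5 0; -1 0 0 -5 0; -1 0 0 -10 0; -1 0 0 -10 0; -1 0 0 -10 0; -1 0 0 0 0; -1 0 0 0 0",
  newtons=40,
)

```text
time_s: 13.2
tcp_pos: [0.527, 0.1522, 0.1545]
tcp_rot: [0.001, 0.617, 0.787, 0.001]
contact_force: [-0.3, 0.0, -0.1]
width: 0.0123
```

```bash
python3 b.py w5 | grep -v wheel
```

```text
tray 0.94 [291. 237.] [0.551  0.1445 0.1046]
jaw_face 0.75 [169. 240.] [0.4751 0.1226 0.1023]
tail 0.43 [239. 188.] [0.5114 0.1599 0.0725]
rest_bone 0.79 [472.  42.] [0.6722 0.3107 0.005 ]
rest_bone 0.65 [267. 265.] [0.5322 0.1483 0.1586]
rest_flat_a 0.74 [266. 134.] [0.5195 0.2035 0.1088]
13.55 [0.5261 0.1519 0.1529] [ 0.9711  0.2385 -0.0009] [-0.2218  0.3997 -0.6652]
cam [0.5106 0.2155 0.2965] [[ 0.9709  0.2394  0.0018]
 [ 0.2307 -0.9379  0.2592]
 [ 0.0638 -0.2512 -0.9658]]
```

View pics/w5.png

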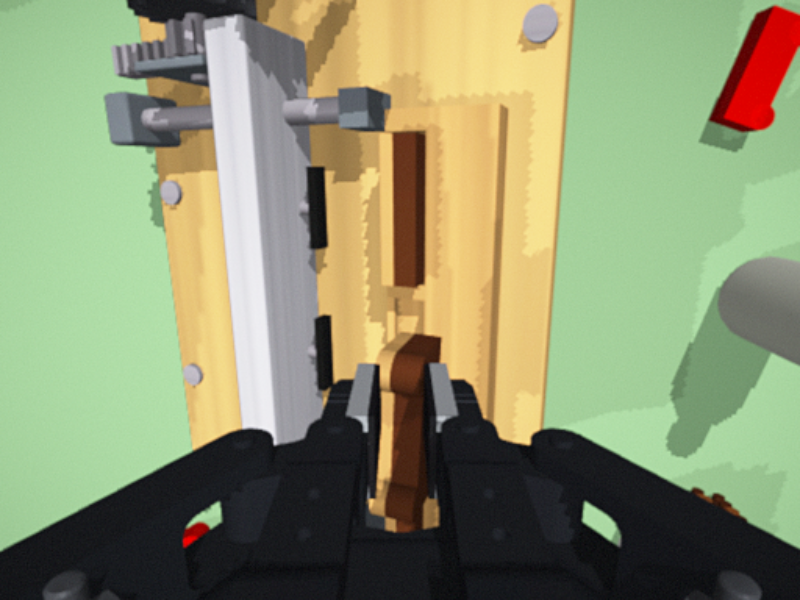

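Run:
```python
from g import *
np.set_printoptions(precision=1,suppress=True)
p=np.load("w.npz"); k=1/1.5625
tcp=np.array([.5261,.1519,.1529]); M=np.array([[.9703,.2419,0],[-.2419,.9703,0],[0,0,1]])
def pts(c0,c1,r0,r1):
    P=np.array([world(p,c,r,p["range_z"][r,c]) for c in range(int(c0*k),int(c1*k)+1) for r in range(int(r0*k),int(r1*k)+1)])
    return (P-tcp)@M.T*1000
for r in range(336,528,8):
    L=pts(376,440,r,r); L=L[L[:,2]>-30]
    print(r,[tuple(np.round(q).astype(int)) for q in L[::3]])
q=vision.get_image("scene"); uv=pix(q,tcp); print(uv)
c,r=int(uv[0]),int(uv[1]); cv2.imwrite("pics/s5.png",cv2.resize(q["frame"][r-45:r+45,c-60:c+60,::-1],(800,600),interpolation=cv2.INTER_CUBIC))
```

```text
336 [(np.int64(0), np.int64(65), np.int64(144)), (np.int64(-1), np.int64(14), np.int64(-12)), (np.int64(1), np.int64(14), np.int64(-11)), (np.int64(2), np.int64(14), np.int64(-12)), (np.int64(4), np.int64(14), np.int64(-12)), (np.int64(5), np.int64(14), np.int64(-12)), (np.int64(7), np.int64(13), np.int64(-13)), (np.int64(8), np.int64(14), np.int64(-12)), (np.int64(10), np.int64(13), np.int64(-14)), (np.int64(11), np.int64(13), np.int64(-13)), (np.int64(13), np.int64(13), np.int64(-13))]
344 [(np.int64(-4), np.int64(14), np.int64(-4)), (np.int64(-3), np.int64(14), np.int64(-5)), (np.int64(-1), np.int64(14), np.int64(-3)), (np.int64(0), np.int64(14), np.int64(-4)), (np.int64(1), np.int64(14), np.int64(-4)), (np.int64(3), np.int64(14), np.int64(-4)), (np.int64(4), np.int64(14), np.int64(-4)), (np.int64(6), np.int64(13), np.int64(-5)), (np.int64(7), np.int64(13), np.int64(-5)), (np.int64(9), np.int64(13), np.int64(-6)), (np.int64(10), np.int64(13), np.int64(-6)), (np.int64(12), np.int64(11), np.int64(-12))]
352 [(np.int64(-6), np.int64(14), np.int64(2)), (np.int64(-5), np.int64(13), np.
[... 11893 characters left out ...]
), np.int64(-2))]
512 [(np.int64(-8), np.int64(-38), np.int64(7)), (np.int64(-6), np.int64(-37), np.int64(8)), (np.int64(-5), np.int64(-37), np.int64(9)), (np.int64(-4), np.int64(-37), np.int64(9)), (np.int64(-2), np.int64(-36), np.int64(10)), (np.int64(-1), np.int64(-35), np.int64(11)), (np.int64(1), np.int64(-36), np.int64(10)), (np.int64(2), np.int64(-35), np.int64(11)), (np.int64(4), np.int64(-36), np.int64(10)), (np.int64(5), np.int64(-40), np.int64(4))]
520 [(np.int64(-1), np.int64(-40), np.int64(8)), (np.int64(1), np.int64(-38), np.int64(10)), (np.int64(2), np.int64(-38), np.int64(11)), (np.int64(4), np.int64(-39), np.int64(9)), (np.int64(9), np.int64(-8), np.int64(49))]
[327.1 215.9]
```

View pics/s5.png

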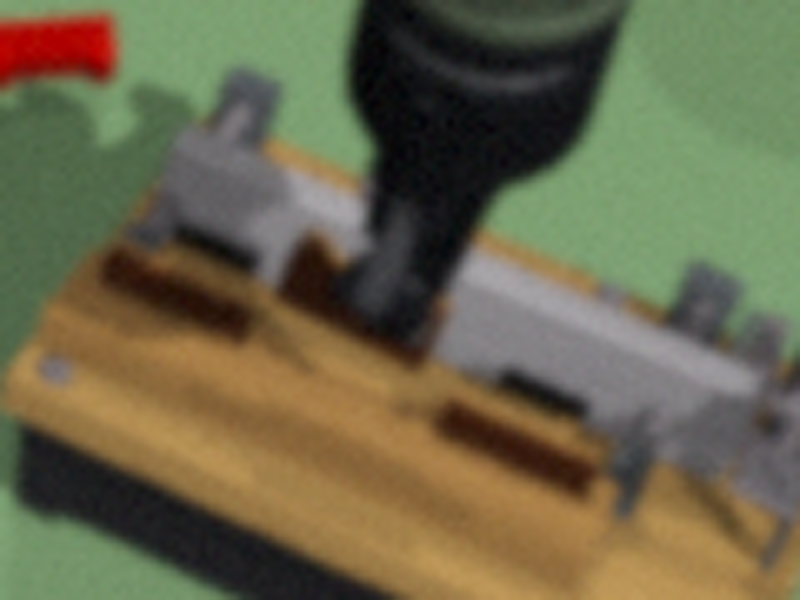

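Run:
```python
from g import *
p=vision.get_image("top")
for c,r in ((262,158),(262,170),(282,172),(249,230),(236,167),(282,205)): print(c,r,np.round(world(p,c,r),3))
plan([.527,.152,.21],14,2); w=world(p,262,158); print(w); plan([w[0],w[1],.10],14,start=[.527,.152,.21])
d=landmark_of(p,"recess"); print([world(p,*q["position"]) for q in d])
z=p["range_z"]
# box outline: points 18..30 mm high near the recess
P=np.array([world(p,c,r,z[r,c]) for c in range(270,385) for r in range(155,220)])
s=P[(P[:,2]>.012)&(P[:,2]<.032)]; import cv2
print(cv2.minAreaRect((s[:,:2]*1000).astype(np.float32)))
```

```text
262 158 [ 0.652 -0.022 -0.003]
262 170 [ 0.616 -0.023 -0.001]
282 172 [ 0.609 -0.082  0.019]
249 230 [0.436 0.011 0.027]
236 167 [0.622 0.055 0.003]
282 205 [ 0.512 -0.085  0.001]
-0.1 0.4 -28.5 -0.1
-0.1 0.4 -28.5 -0.1
[ 0.65244323 -0.0219641  -0.00273   ]
-28.4 11.5 15.7 -0.03
-28.4 11.5 15.7 -0.03
-28.4 11.5 15.7 -0.03
-28.4 11.4 15.7 -0.03
-28.4 11.4 15.7 -0.03
-28.4 11.4 15.7 -0.03
-28.4 11.4 15.7 -0.03
[array([ 0.55617295, -0.22254552,  0.01186881]), array([0.52500073, 0.09309125, 0.49950816])]
((551.5503540039062, -205.7843017578125), (138.4484405517578, 279.3558349609375), 5.350163459777832)
```

Call:
jog_arm(
  steps="-1 0 0 -28 0; -1 0 0 -28 0; -1 -24 15 10 0; -1 -24 15 15 0; -1 -24 15 15 0; -1 -24 15 15 0; -1 -24 15 15 0; -1 -24 15 15 0; -1 -24 15 15 0; -1 0 0 0 0; -1 0 0 0 0",
)

```text
time_s: 14.62
tcp_pos: [0.6682, 0.0128, 0.1075]
tcp_rot: [-0.001, 0.618, 0.786, -0.001]
contact_force: [-1.2, -0.1, 0.7]
width: 0.0127
```

Call:
jog_arm(
  steps="-1 -3 -20 25 0; -1 0 0 25 0; -1 0 0 20 0; -1 0 0 10 0; -1 0 0 4 0; -1 0 0 0 0; -1 0 0 0 0; -1 0 0 0 0",
)

```text
time_s: 15.28
tcp_pos: [0.6508, 0.0065, 0.0269]
tcp_rot: [0.001, 0.617, 0.787, 0.001]
contact_force: [1.3, 0.5, -0.1]
width: 0.0126
```

Call:
jog_arm(
  steps="-1 0 0 3 0; -1 0 0 2 0; -1 0 0 1 0; -1 0 0 0 0; -1 0 0 0 0",
)

```text
time_s: 15.7
tcp_pos: [0.6497, 0.0062, 0.0193]
tcp_rot: [-0.0, 0.617, 0.787, 0.0]
contact_force: [-0.2, 0.1, -1.1]
width: 0.0129
```

Call:
jog_arm(
  steps="-1 0 0 1 0; -1 0 0 0 0; -1 0 0 0 0",
)

```text
time_s: 15.95
tcp_pos: [0.6499, 0.0062, 0.019]
tcp_rot: [0.0, 0.617, 0.787, 0.0]
contact_force: [-1.6, 0.1, 5.0]
width: 0.0126
```

Call:
jog_arm(
  steps="-1 0 0 1 0; -1 0 0 0 0; -1 0 0 0 0",
)

```text
time_s: 16.2
tcp_pos: [0.65, 0.0063, 0.0188]
tcp_rot: [0.0, 0.617, 0.787, 0.0]
contact_force: [-2.2, -0.1, 9.0]
width: 0.0127
```

Call:
jog_arm(
  steps="-1 0 0 -1.5 0; -0.69 0 0 0 0; -0.67 0 0 0 0; -0.65 0 0 0 0; -0.63 0 0 0 0; -0.61 0 0 0 0; -0.59 0 0 0 0; -0.57 0 0 0 0; -0.55 0 0 0 0; -0.55 0 0 0 0",
  newtons=20,
)

```text
time_s: 17.03
tcp_pos: [0.6495, 0.0062, 0.0185]
tcp_rot: [-0.0, 0.617, 0.787, -0.0]
contact_force: [-0.5, 0.1, -0.2]
width: 0.0192
```

```bash
python3 b.py w6 | grep -E "bone|^[0-9]|cam"
```

```text
rest_bone 0.57 [269. 262.] [0.6555 0.0042 0.0226]
17.3833 [0.6497 0.0062 0.0188] [0.9711 0.2386 0.    ] [0.616  0.1406 0.4833]
cam [0.6335 0.0696 0.1605] [[ 0.9709  0.2394 -0.0013]
```

View pics/w6.png

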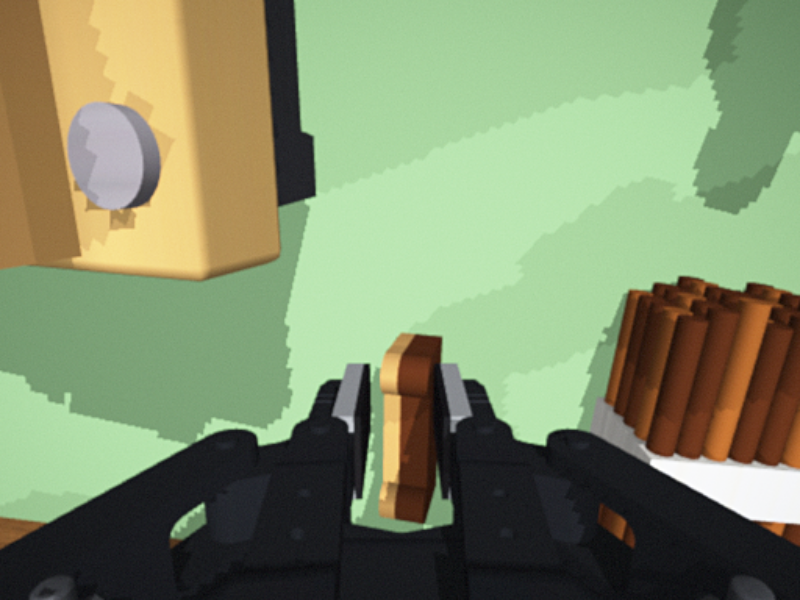

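Run:
```python
from g import *
p=np.load("w.npz"); s=telemetry.state(); tcp=s["tcp_pos"]; R=rot(s["tcp_rot"])
P=np.array([world(p,c,r,p["range_z"][r,c]) for c in range(240,284) for r in range(210,336)])
q=P[(P[:,2]>.0195)&(P[:,2]<.029)]; L=(q-tcp)@R*1000
L=L[(abs(L[:,1])<9.2)&(L[:,0]<16)]
for a in range(-44,16,4):
    m=L[(L[:,0]>=a)&(L[:,0]<a+4)]
    if len(m)>3: print(a,len(m),np.round(np.percentile(m[:,1],[2,98]),1),np.round(np.percentile(-m[:,2]+tcp[2]*1000,[10,90]),1))
```

```text
-44 24 [-7.4  7.2] [20.9 25.6]
-40 163 [-7.8  6.9] [24.1 27.4]
-36 271 [-7.7  7.4] [23.8 27.4]
-32 330 [-7.   6.7] [20.9 25.4]
-28 206 [-6.5  7.2] [20.2 23. ]
-24 200 [-6.1  7.1] [20.2 22.9]
-20 221 [-6.5  7.6] [20.  22.9]
-16 214 [-6.4  7.5] [20.3 22.8]
-12 220 [-6.   8.4] [20.1 22.8]
-8 234 [-5.9  8.7] [20.1 23.1]
-4 235 [-5.6  8.7] [20.2 23.1]
0 151 [-6.3  8.8] [21.  26.7]
4 266 [-7.   8.7] [24.2 27.5]
8 355 [-6.6  8.7] [23.4 27.1]
12 205 [-5.8  8. ] [20.2 24.5]
```

Call:
jog_arm(
  steps="-0.52 0 0 0 0; -0.49 0 0 0 0; -0.46 0 0 0 0; -0.43 0 0 0 0; -0.4 0 0 0 0; -0.37 0 0 0 0; -0.34 0 0 0 0; -0.34 0 0 0 0; -0.34 0 0 0 0",
)

```text
time_s: 18.13
tcp_pos: [0.6497, 0.0062, 0.0188]
tcp_rot: [-0.0, 0.617, 0.787, 0.0]
contact_force: [-0.1, 0.1, 0.1]
width: 0.0283
```

```bash
cat > m.py <<'E'
from g import *
p=vision.get_image("wrist"); s=telemetry.state(); tcp=s["tcp_pos"]; R=rot(s["tcp_rot"])
cv2.imwrite("pics/m.png",cv2.resize(p["frame"][:,:,::-1],(800,600)))
P=np.array([world(p,c,r,p["range_z"][r,c]) for c in range(230,294) for r in range(190,340)])
q=P[(P[:,2]>.0165)&(P[:,2]<.031)]; L=(q-tcp)@R*1000
L=L[(abs(L[:,1])<s["width"]*500-.5)&(L[:,0]<20)]
for a in range(-44,20,4):
    m=L[(L[:,0]>=a)&(L[:,0]<a+4)]
    if len(m)>3:
        h=-m[:,2]+tcp[2]*1000; lo,hi=np.percentile(m[:,1],[2,98])
        print(a,len(m),round(lo,1),round(hi,1),"z at -y/+y side",round(np.median(h[m[:,1]<lo+4]),1),round(np.median(h[m[:,1]>hi-4]),1))
print(tcp,s["width"],s["contact_force"])
E
python3 m.py
```

```text
-44 9 -0.7 10.4 z at -y/+y side 23.9 23.7
-40 142 -1.4 11.8 z at -y/+y side 25.1 25.0
-36 257 -1.4 11.7 z at -y/+y side 25.0 24.9
-32 315 -1.5 11.8 z at -y/+y side 21.8 21.7
-28 203 -2.0 11.8 z at -y/+y side 20.5 20.4
-24 213 -2.0 11.8 z at -y/+y side 20.6 20.5
-20 219 -1.9 11.7 z at -y/+y side 20.4 20.4
-16 208 -1.9 11.6 z at -y/+y side 20.4 20.5
-12 222 -1.9 13.4 z at -y/+y side 20.4 20.8
-8 254 -1.9 13.4 z at -y/+y side 20.3 20.7
-4 247 -1.9 13.4 z at -y/+y side 20.4 20.4
0 146 -1.9 13.4 z at -y/+y side 23.5 24.0
4 254 -1.9 13.4 z at -y/+y side 25.2 25.1
8 327 -1.9 13.4 z at -y/+y side 24.5 24.6
12 241 -1.9 11.4 z at -y/+y side 20.9 21.2
[0.64968026 0.00623127 0.01879292] 0.02816033302377904 [ 0.41462179  0.30492224 -0.00282458]
```

Call:
jog_arm(
  steps="-0.34 0 5 0 0; -0.34 -7 0 0 0; -0.34 -8 0 0 0; -0.34 0 0 4 0; -0.34 0 0 4 0; -0.34 0 0 0 0; -0.34 0 0 0 0; -0.5 0 0 0 0; -0.6 0 0 0 0; -1 0 0 0 0; -1 0 0 0 0; -1 0 0 0 0",
  newtons=35,
)

```text
time_s: 19.18
tcp_pos: [0.6583, -0.007, 0.0111]
tcp_rot: [0.0, 0.617, 0.787, 0.0]
contact_force: [0.3, 0.5, 0.4]
width: 0.0129
```

Run:
```python
from g import *
s=telemetry.state(); print(s["tcp_pos"],s["width"],s["contact_force"])
p=vision.get_image("top"); z=p["range_z"]; q=vision.get_image("scene")
# insert: pale box colour, height ~20 mm
P=np.array([np.r_[world(p,c,r,z[r,c]),c,r] for c in range(270,385) for r in range(155,220)])
b=P[(P[:,2]>.012)&(P[:,2]<.030)&(P[:,1]<-.07)]
m=np.zeros(z.shape,np.uint8); m[b[:,4].astype(int),b[:,3].astype(int)]=255
cn=max(cv2.findContours(cv2.morphologyEx(m,cv2.MORPH_OPEN,np.ones((5,5))),0,1)[0],key=cv2.contourArea)
w=np.array([world(p,*pt[0],1.3394-.021)[:2]*1000 for pt in cn],np.float32); print("box",cv2.minAreaRect(w))
d=landmark_of(p,"recess")[0]; print(world(p,*d["position"]),d)
d=landmark_of(q,"recess")[0]; print(world(q,*d["position"]),d)
```

```text
[ 0.65828664 -0.00699955  0.01106085] 0.012905871944156707 [0.33932756 0.4757608  0.44310545]
box ((570.6129760742188, -212.1773223876953), (99.48412322998047, 260.96343994140625), 5.340725421905518)
[ 0.54946013 -0.21300357  0.01095615] {'position': [325.7, 193.4], 'confidence': 0.57}Traceback (most recent call last):
  File "<stdin>", line 11, in <module>
IndexError: list index out of range
```

Run:
```python
from h import *
plan([.553,-.275,.13],5.3,start=[.6583,-.007,.13])
```

```text
-29.4 -20.8 -0.0 1.06
-29.8 -20.2 -0.0 1.06
-30.1 -19.7 -0.0 1.06
-30.5 -19.1 -0.0 1.06
-30.9 -18.5 -0.0 1.06
-31.2 -18.0 -0.0 1.06
-31.5 -17.4 -0.0 1.06
-31.8 -16.8 -0.0 1.06
```

Call:
jog_arm(
  steps="-1 0 0 -10 0; -1 0 0 -25 0; -1 0 0 -35 0; -1 0 0 -35 0; -1 0 0 -15 0",
)

```text
time_s: 19.8
tcp_pos: [0.6603, -0.0073, 0.1365]
tcp_rot: [0.003, 0.617, 0.787, 0.002]
contact_force: [1.1, -0.3, 0.5]
width: 0.0129
```

Call:
jog_arm(
  steps="-1 -29.4 -20.8 0 1.1; -1 -29.8 -20.2 0 1.1; -1 -30.1 -19.7 0 1.1; -1 -30.5 -19 0 1.1; -1 -31 -18.5 0 1.1; -1 -31.2 -18 0 1.1; -1 -31.5 -17.4 0 1.1; -1 -31.8 -16.8 0 1; -1 0 0 0 0; -1 0 0 0 0; -1 0 0 0 0",
)

```text
time_s: 20.72
tcp_pos: [0.5522, -0.2748, 0.1311]
tcp_rot: [-0.0, 0.675, 0.738, 0.0]
contact_force: [1.5, -0.3, -0.1]
width: 0.0127
```

Run:
```python
from g import *
p=vision.get_image("wrist"); np.savez("w.npz",**{k:p[k] for k in ["range_z","R","t","cx","cy","fov_y","frame"]})
cv2.imwrite("pics/w7.png",cv2.resize(p["frame"][:,:,::-1],(800,600)))
for d in landmark_of(p,"recess")[:2]: print(d,world(p,*d["position"]))
s=telemetry.state(); print(s["tcp_pos"],s["width"],s["tcp_rot"],s["time_s"])
```

```text
{'position': [262.3, 114.3], 'confidence': 0.9} [ 0.55038206 -0.21306289  0.01123888]
[ 0.55268744 -0.27384941  0.13096348] 0.012708404810964297 [-8.21957109e-05  6.74423725e-01  7.38344497e-01  1.90185914e-04] 20.8167
```

View pics/w7.png

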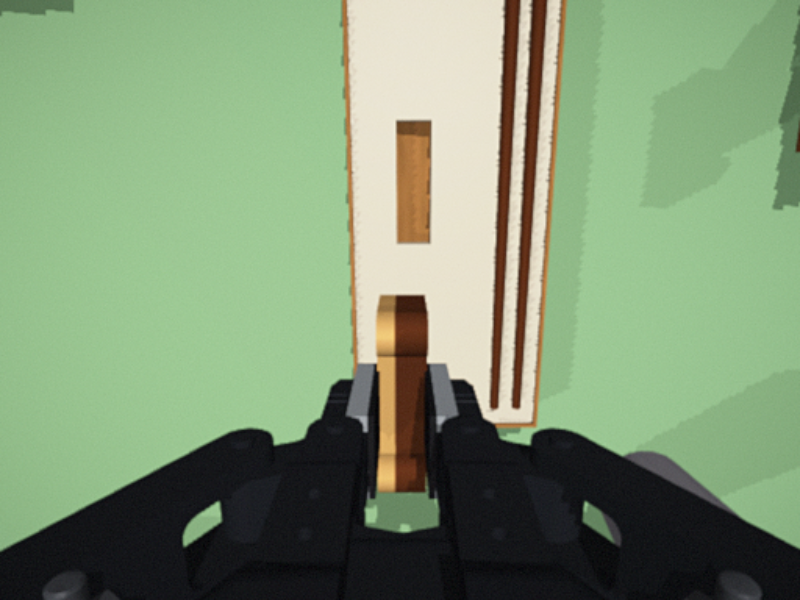

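Run:
```python
from g import *
p=np.load("w.npz"); s=telemetry.state(); tcp=s["tcp_pos"]; R=rot(s["tcp_rot"]); k=1/1.5625
g=p["frame"].astype(int); 
def ray(c,r,z):
    C=-p["R"].T@p["t"]; d=p["R"].T@np.array([(c-p["cx"])/f(p),(r-p["cy"])/f(p),1]); return C+d*(z-C[2])/d[2]
m=((g[:,:,0]-g[:,:,2])>60).astype(np.uint8); m[:70]=0; m[165:]=0; m[:,:240]=0; m[:,285:]=0
cn=max(cv2.findContours(m,0,1)[0],key=cv2.contourArea); print(cv2.boundingRect(cn),cv2.minAreaRect(cn))
pts=cn[:,0].astype(float)
# pixel-region outline -> insert-level points -> tool frame
W=np.array([ray(c,r,.020) for c,r in pts]); L=((W-tcp)@R)*1000
rc=cv2.minAreaRect(L[:,:2].astype(np.float32)); print("recess tool frame mm (x,y)",rc)
# insert height
print("insert z",np.median([world(p,c,r)[2] for c in range(230,250) for r in range(80,150,5)]),"floor",np.median([world(p,c,r)[2] for c in range(260,270) for r in range(100,140,5)]))
# rest
P=np.array([world(p,c,r,p["range_z"][r,c]) for c in range(238,280) for r in range(185,320)])
q=((P-tcp)@R)*1000; q=q[(q[:,2]<-8)&(q[:,2]>-18)&(abs(q[:,1])<8)]
for a in range(-32,32,4):
    n=q[(q[:,0]>=a)&(q[:,0]<a+4)]
    if len(n)>3: print(a,len(n),np.round(np.percentile(n[:,1],[2,98]),1),"z -y/+y",round(np.median(n[n[:,1]<-2][:,2]),1),round(np.median(n[n[:,1]>2][:,2]),1))
print(q[:,0].min(),q[:,0].max())
```

```text
(254, 78, 22, 77) ((264.5, 116.0), (76.0, 21.0), 90.0)
recess tool frame mm (x,y) ((58.732810974121094, 4.6382365226745605), (56.31149673461914, 15.856025695800781), 0.19764187932014465)
insert z 0.01930680093027129 floor 0.011266078827914104
-28 101 [-7.6  5.3] z -y/+y -13.4 -13.5
-24 245 [-7.9  5.2] z -y/+y -14.4 -14.4
-20 369 [-7.9  5.3] z -y/+y -12.6 -12.6
-16 251 [-7.5  4.9] z -y/+y -9.8 -9.8
-12 231 [-7.7  5.2] z -y/+y -9.7 -9.7
-8 241 [-7.7  5.1] z -y/+y -9.6 -9.6
-4 247 [-7.7  5.2] z -y/+y -9.6 -9.6
0 243 [-7.7  5.1] z -y/+y -9.7 -9.7
4 256 [-7.7  5.1] z -y/+y -9.5 -9.6
8 329 [-7.7  7.7] z -y/+y -9.5 -10.0
12 189 [-7.6  5.5] z -y/+y -9.6 -9.9
16 232 [-7.7  5.5] z -y/+y -14.0 -13.9
20 317 [-7.7  5.6] z -y/+y -14.1 -14.3
24 371 [-7.7  5.6] z -y/+y -12.0 -12.3
-27.229170465404408 27.77561749266658
```

Call:
jog_arm(
  steps="-1 10 3 22 0; -1 9 3 22 0; -1 0 0 22 0; -1 0 0 14 0; -1 0 0 6 0; -1 0 0 0 0; -1 0 0 0 0; -1 0 0 0 0",
)

```text
time_s: 21.48
tcp_pos: [0.5576, -0.2556, 0.046]
tcp_rot: [0.001, 0.675, 0.738, 0.0]
contact_force: [0.4, 0.4, -0.4]
width: 0.0125
```

```bash
cat > n.py <<'E'
from g import *
p=vision.get_image("wrist"); cv2.imwrite("pics/n.png",cv2.resize(p["frame"][:,:,::-1],(800,600)))
s=telemetry.state(); tcp=s["tcp_pos"]; R=rot(s["tcp_rot"]); g=p["frame"].astype(int); Z=p["range_z"]
print(tcp,s["width"],s["contact_force"],s["time_s"])
C=-p["R"].T@p["t"]; r,c=np.mgrid[0:300,200:330]
d=np.stack([(c-p["cx"])/f(p),(r-p["cy"])/f(p),np.ones(c.shape)],-1)@p["R"]
W=C+d*((.0195-C[2])/d[...,2])[...,None]; L=(W-tcp)@R*1000      # on insert plane
T=(C+d*Z[0:300,200:330][...,None]-tcp)@R*1000                    # by depth
ins=(C+d*Z[0:300,200:330][...,None])[...,2]
wood=(g[0:300,200:330,0]-g[0:300,200:330,2])>60
for a in range(24,84,6):
    m=wood&(L[...,0]>=a)&(L[...,0]<a+6)&(abs(L[...,1])<16)&(ins<.026)
    if m.sum()>5: print("recess x",a,np.round(np.percentile(L[...,1][m],[1,50,99]),1),m.sum())
m=wood&(ins<.026)&(abs(L[...,1])<6); print("recess far end x",np.percentile(L[...,0][m],99.5))
for a in range(-24,30,6):
    m=(T[...,0]>=a)&(T[...,0]<a+6)&(abs(T[...,1])<9)&(T[...,2]<-8)&(T[...,2]>-17)&wood
    if m.sum()>5: print("rest x",a,np.round(np.percentile(T[...,1][m],[1,50,99]),1),m.sum())
E
python3 n.py
```

```text
[ 0.55755742 -0.2557148   0.04612345] 0.013038695742649214 [ 0.51476012 -1.48508572 -0.67827582] 21.5333
recess x 24 [-9.6 -2.1  5.9] 276
recess x 30 [-9.5 -1.6  5.9] 329
recess x 36 [-10.   -2.1   5.8] 366
recess x 42 [-9.9 -2.1  5.7] 339
recess x 48 [-9.8 -2.1  6.2] 375
recess x 54 [-9.8 -2.1  5.6] 371
recess x 60 [-9.7 -2.1  5.5] 371
recess x 66 [-9.6 -2.1  5.5] 251
recess far end x 69.54814800425615
rest x -18 [-7.3 -2.7  1.9] 306
rest x -12 [-6.9 -1.8  2.8] 243
rest x -6 [-6.8 -1.8  3.2] 267
rest x 0 [-6.7 -1.4  4. ] 293
rest x 6 [-7.1 -1.3  5.3] 320
rest x 12 [-7.5 -2.2  6. ] 226
rest x 18 [-7.6 -1.9  6.2] 348
rest x 24 [-7.6 -1.3  6.2] 411
```

View pics/n.png

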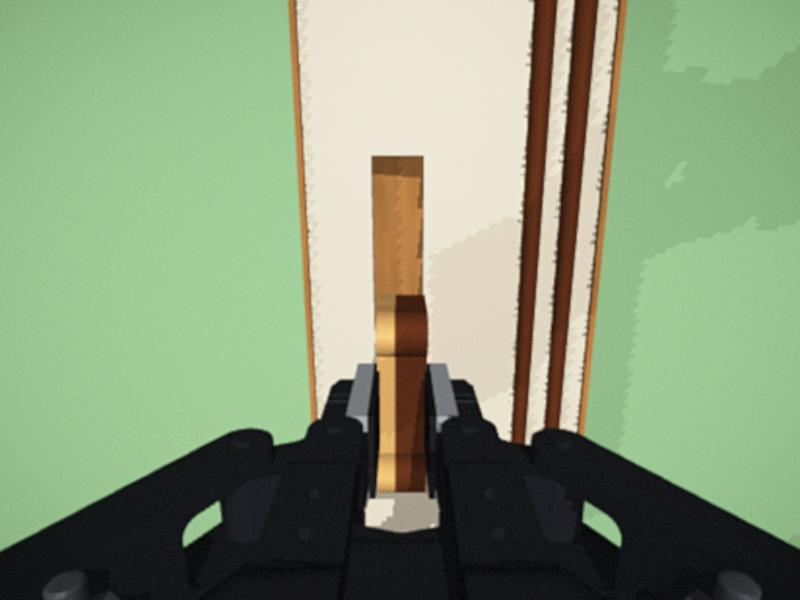

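Call:
jog_arm(
  steps="-1 20 -0.7 0 0; -1 20 -0.6 0 0; -1 0 0 6 0; -1 0 0 4 0; -1 0 0 0 0; -1 0 0 0 0; -1 0 0 0 0",
)

```text
time_s: 22.12
tcp_pos: [0.552, -0.2166, 0.0349]
tcp_rot: [0.0, 0.675, 0.738, 0.0]
contact_force: [0.2, 0.1, -0.2]
width: 0.0124
```

```bash
python3 n.py | grep -v "rest x"
```

```text
[ 0.55200334 -0.21657199  0.03498463] 0.012584802748750543 [-0.00780029  0.46923755  0.20139795] 22.1667
recess x 24 [-7.5  0.   7.6] 199
recess x 30 [-7.3  1.2  7.3] 42
recess far end x 30.74200437066237
```

View pics/n.png

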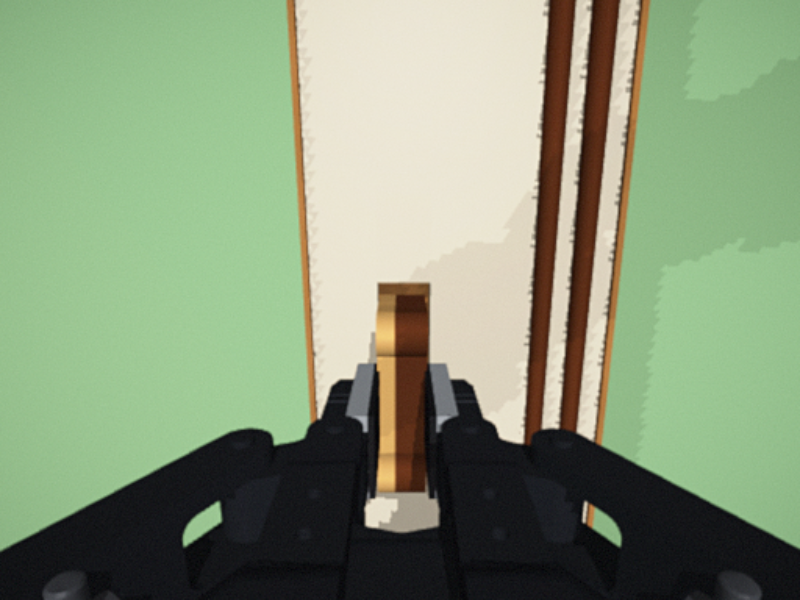

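Call:
jog_arm(
  steps="-1 1 0.5 0 0; -1 0 0 2 0; -1 0 0 2 0; -1 0 0 2 0; -1 0 0 0 0; -1 0 0 0 0; -1 0 0 0 0",
)

```text
time_s: 22.75
tcp_pos: [0.5521, -0.2147, 0.0287]
tcp_rot: [-0.0, 0.675, 0.738, 0.0]
contact_force: [-0.7, 0.1, 0.7]
width: 0.0127
```

Call:
jog_arm(
  steps="-1 0 0 2 0; -1 0 0 1 0; -1 0 0 1 0; -1 0 0 0 0; -1 0 0 0 0; -1 0 0 0 0",
)

```text
time_s: 23.25
tcp_pos: [0.5521, -0.2148, 0.0248]
tcp_rot: [-0.0, 0.675, 0.738, 0.0]
contact_force: [0.1, 0.1, 0.6]
width: 0.0131
```

Call:
jog_arm(
  steps="-1 0 0 1 0; -1 0 0 0 0; -1 0 0 0 0",
)

```text
time_s: 23.5
tcp_pos: [0.5521, -0.2147, 0.0237]
tcp_rot: [-0.0, 0.675, 0.738, 0.0]
contact_force: [0.3, 0.1, -0.8]
width: 0.0127
```

Call:
jog_arm(
  steps="-1 0 0 1 0; -1 0 0 0 0; -1 0 0 0 0",
)

```text
time_s: 23.75
tcp_pos: [0.5523, -0.2148, 0.023]
tcp_rot: [0.0, 0.675, 0.738, 0.0]
contact_force: [-0.2, 0.2, 2.0]
width: 0.0125
```

Call:
jog_arm(
  steps="-0.68 0 0 0 0; -0.64 0 0 0 0; -0.6 0 0 0 0; -0.55 0 0 0 0; -0.5 0 0 0 0; -0.5 0 0 0 0; -0.5 0 0 -5 0; -0.5 0 0 -15 0; -0.4 0 0 -30 0; -0.4 0 0 -30 0; -0.4 -30 0 -30 0; -0.4 -30 0 0 0",
  newtons=20,
)

```text
time_s: 24.75
tcp_pos: [0.5608, -0.2751, 0.1396]
tcp_rot: [0.006, 0.674, 0.739, 0.002]
contact_force: [1.4, -0.4, 0.4]
width: 0.0255
```

Run:
```python
from g import *
p=vision.get_image("wrist"); t=vision.get_image("top")
tt=cv2.resize(t["frame"][150:270,120:290,::-1],(800,565),interpolation=cv2.INTER_CUBIC)
cv2.imwrite("pics/fin.png",np.hstack([cv2.resize(p["frame"][:,:,::-1],(440,330)),cv2.resize(tt,(360,330))]))
d=landmark_of(p,"rest_bone"); s=telemetry.state(); R=rot(s["tcp_rot"])
print([(q["confidence"],world(p,*q["position"])) for q in d[:2]],s["tcp_pos"],s["width"],s["time_s"])
Z=p["range_z"]; r,c=np.mgrid[0:384:1,200:340]; D=np.stack([(c-p["cx"])/f(p),(r-p["cy"])/f(p),np.ones(c.shape)],-1)*Z[r,c][...,None]
W=(D-p["t"])@p["R"]; L=(W-[.5522,-.2148,0])@R*1000; h=W[...,2]*1000
for a in range(-32,33,4):
    m=(L[...,0]>=a)&(L[...,0]<a+4)&(abs(L[...,1])<10)&(h>26)&(h<45)
    if m.sum()>3:
        y=L[...,1][m]; print(a,m.sum(),np.round(np.percentile(y,[2,98]),1),"z",round(np.median(h[m][y<np.median(y)]),1),round(np.median(h[m][y>np.median(y)]),1))
```

```text
[] [ 0.5575968  -0.27562259  0.13315269] 0.025633311749240228 24.9
-28 76 [-7.6  6. ] z 35.4 35.9
-24 95 [-7.6  6. ] z 37.2 37.3
-20 114 [-7.6  6. ] z 36.5 36.2
-16 102 [-7.7  6. ] z 32.2 32.7
-12 105 [-7.7  5.9] z 32.4 32.3
-8 94 [-7.6  5.9] z 32.4 32.3
-4 114 [-7.6  5.9] z 32.3 32.3
0 95 [-7.6  5.8] z 32.3 32.5
4 114 [-7.5  5.8] z 32.3 32.3
8 113 [-7.6  5.8] z 32.2 32.4
12 96 [-7.5  5.8] z 32.2 32.5
16 117 [-7.4  5.7] z 35.9 35.9
20 111 [-7.3  5.6] z 37.1 37.3
24 112 [-7.3  5.6] z 35.7 35.8
```

Run:
```python
from g import *
p=vision.get_image("top"); o=np.array([.5505,.147,.1047]); J=jig(14,o)
P=np.array([world(p,c,r,p["range_z"][r,c]) for c in range(150,260) for r in range(150,250)])
L=(P-o)@J.T*1000
for y in (-65,0,65):
    s=L[(abs(L[:,1]-y)<20)&(L[:,0]>-26)&(L[:,0]<-15)]; print(y,"median height over wall",np.median(s[:,2]))
s=L[(abs(L[:,1])<80)&(L[:,2]>22)&(L[:,2]<30)]; print("jaw face x",np.percentile(s[:,0],98))
print(close_job(), telemetry.state()["time_s"])
```

```text
-65 median height over wall 10.742664543354019
0 median height over wall -11.16067286782279
65 median height over wall 10.780581032484614
jaw face x -69.21654054872984
the job is handed in; nothing more can be done
the job is handed in; nothing more can be done
```

The job is handed in, at about 25 s of the 72 s allowed; `close_job()` gives no verdict.

**What I did**
- **Clamp:** I pressed the thumb plate about 5 mm down. It broke free at about 9 N, and I held it at about 3 N until depth readings showed the jaw fully back.
- **Rest:** I plucked the bone-shaped rest from the middle pocket. It came out leaning about 17° in the fingers. I set it down on a clear spot of the table and opened the fingers slowly until it stood flat. I then gripped it again at its middle and lowered it into the recess until the floor took about 2 N, before letting go.

**What the last checks showed**
- **Rest in the recess:** It stands knobs up and level. Its waist top measured 32.3 mm and its knobs 37.2 mm; fully seated they should read 33 and 38 mm. The camera also read the insert 0.7 mm low, so I take the rest as fully down.
- **Jig:** Both flat rests measured at their original height in their pockets and the middle pocket is empty. The jaw stayed fully back.

**Checks that failed or are missing**
- The network did not find the bone in the last wrist picture, and the viewer's 12-picture limit stopped me looking at a final image. The final check therefore rests on depth data alone.
- I did not measure the bundle, glue bottle, jar or red look-alikes again at the end. The move reports showed no unexpected contact forces.

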